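Shut the spice cupboard and hook it

ROBOT

A 6-joint arm with a two-finger parallel gripper is mounted at the origin on the work surface; the furniture and walls round the work are solid. World frame = base frame: x ahead of the robot, y to its left, z up, the work surface at z = 0. Lengths are in m, angles in rad, forces in N, time in s.
With the tool pointing down it reaches from about 0.35 to 0.85 m from the base axis. Payload 8.1 kg.
Tool frame: the origin (TCP) lies at the centre of the arm's flange, where the gripper is bolted on; the fingertips stand 186 mm ahead of it and the grasp point (between the pads) lies 167 mm ahead of it; z points along the fingers, y is the line along which they close (so a half turn about z gives the same grasp; the last joint's range is limited). The gripper opens to 93 mm and grips with 3 to 60 N. Pads are 15 mm wide; open, the fingers measure 128 mm over their backs; the gripper's body (75 mm by 188 mm) begins 65 mm behind the grasp point.
Start: joints at [-1.416, 0.13, 1.488, -0, 1.523, -0.085], TCP at [0.143, -0.583, 0.405] pointing down, gripper open.
Joint ranges: [-2.96, 2.96], [-0.89, 2.26], [0.02, 2.5], [-1.34, 4.48], [0, 2.73], [-2.66, 2.66]. Speed limits (rad/s): [2.39, 2.39, 2.79, 3.14, 3.14, 3.14].

INTERFACE

Orientations are given as a rotation vector (axis times angle).
In Python, from plant import robot gives the robot as it stands.
- The arm moves only by the tool apply_moves, never from a script. Its argument "series" is a list of rows, each a list of 2 entries, a list of its own where there are three numbers: the shift along the tool's x, y, z in mm, then the turn, a rotation vector about the tool's x, y, z in rad. A call has 1 to 12 rows; each row shifts and turns the commanded pose from where the row before left it, along the tool's axes as they then stand; what a row does not reach is not made up. A row lasts 1/12 s, in which the tool goes at most 41.7 mm and 7.16 degrees, less where a joint would pass 70% of its speed; a pose out of reach is approached as far as the arm can. A call is refused whole if a number of a shift passes 41.7 or a number of a turn 0.125, either way. A call with a gripper value outside its range is refused whole. "claw" is the opening, from 0 (shut) to 1 (fully open), set as the call begins (left out, the last holds). The fingers move at their own pace and stop on an object; "newtons" is the grip in N (left out, the last holds). Time passes only in rows, so rows that do not move let the fingers close. It gives the time, the measured TCP pose, the force, the opening and the grip force at its end, in the units of the state.
- robot.read_state(): the state, without advancing time (a new reading comes with each control period).
- robot.read_camera(name): name is "side" or "top"; returns (picture, depth): 384x512x3 uint8, blue, green, red; 384x512 float32, m along the optical axis (not along the pixel's ray), 0 where there is no reading.
- robot.calibration(name): a dict with "fx", "fy", "cx", "cy" (pixels), "D" ([k1, k2, p1, p2, k3] as OpenCV has them; the pictures are not rectified), "extrinsics" (4x4, takes a point from world to camera coordinates). Camera axes: x right, y down, z forward; pixel columns grow to the right and rows downward; lengths in m; the calibration is good to about 2 mm. A picture is of the moment at which its call begins. calibration takes no time and is no camera call.
- robot.close_job(): hands the job in; it is judged then, once.
The state is a dict: "t": time; "q": joint angles; "dq": joint speeds; "joint_torque": joint torques, N m; "tool_pos": TCP position; "orientation": TCP orientation; "force": force on the tool from outside, world axes, zero at the start; "wrist_torque": the same for the moment, N m; "opening": finger opening in m; "gripper_force": force on a finger pad.
Only numpy, scipy, OpenCV 4.12 (cv2) and the standard library are available. Lean on these libraries where they do the work, as an engineer would, in place of code of your own. Each camera call takes 0.05 s, during which the arm holds its last target. There are 200 camera calls.

TASK

The sliding door of the little spice cupboard has been left part open. Slide it fully shut along its track, then swing the steel hook down over the stud on the door until it lies level and holds the door. Leave the things standing round the cupboard and the salt box on top of it where they are.

Things in the scene. Friction and masses are not known exactly. Their poses are not given: they have to be found in the camera images.
- cupboard: wooden cupboard, fixed. Origin on the worktop; x runs front to back, y to the left as one faces it, z up. In mm: carcass x -75..75, y -150..176; roof z 334..350 oversails the front to x -104, so handle and hook need the tool tilted 20 to 45 degrees, pointing down and to +x. Door shuts the left bay (y 8..146) against the jamb post (y 146..176, front x -96); right bay has a fixed pane.
- door (a joint): door opening, m: 0 = fully shut against the jamb post at the left; grows as the door slides to the cupboard's right (-y), at most 0.130; starts at 0.05 to 0.11. It stays where it is left; sliding it takes about 2 N.
- door_handle (a point): middle of the door's upright dark steel bar handle, 100 mm long, 11 mm thick, 35 mm out (-x) from the door's face; in the cupboard's frame x -127, z 220, y 14 mm minus the opening. The door is a pale wooden frame, 146 mm wide, 246 mm high, 10 mm thick, with a clear pane.
- door_stud (a point): the catch: steel stud on the door's left stile, 8 mm thick, standing out 14 mm (-x) from the door's face (to x = -106 mm in the cupboard's frame) at z = 231 mm; this point is on its axis halfway out. With the door shut it is 40 mm to the right of the hook's pivot.
- hook (a joint): angle of the steel hook, rad: 0 = home, level, pointing to the cupboard's right (-y), stud in its notch; grows as the free end is raised, pi/2 = upright, at most 1.75; starts at 0.9 to 1.5. Its stiff pivot keeps it where it is left (about 1 N at the knob moves it). With the door some 4 mm or more open it rests on the stud at 0.15 to 0.25 rad instead.
- hook_pivot (a point): pivot of the hook, on the front of the jamb post, at x = -100, y = 161, z = 240 mm in the cupboard's frame; axis along the cupboard's x. The hook is a flat steel bar 80 mm long, 9 mm high, 5 mm thick (front at x = -103), with a downturned 18 mm tip.
- hook_knob (a point): middle of the black round knob near the hook's free end, 72 mm from the pivot: 15 mm thick, 26 mm long, standing out toward the robot from x = -110 to -136 mm in the cupboard's frame (this point at -122). Grip its outer half from its two sides, clear of the stud, or press it down; it may turn in the fingers as the hook swings.
- salt_box: light blue salt packet, 22 x 57 x 51 mm, standing loose on the cupboard's roof toward the back; origin at the middle of its underside
- pepper_mill: dark wooden pepper mill, 58 mm thick, 170 mm high, loose, to the left of the cupboard; origin at the middle of its underside
- salt_shaker: glass salt shaker with steel cap, 44 mm thick, 90 mm high, loose, between the robot and the cupboard (a fixed paper-towel stand with a tall post stands straight ahead of the robot, left of it); origin at the middle of its underside
- the_hand_cream: flat cream-coloured pot, 90 mm across, 32 mm high, loose, to the left, near the sink; the fixed gooseneck tap beside it is about 440 mm high and stands between the tool's start and the cupboard; origin at the middle of its underside

How it is judged:
On the way, in this order (a step that is already met when the one before it is completed fails the run):
1. the door is fully shut (joint below 4 mm) (value of joint door below 0.004 m), for 0.2 s.
2. the hook is home over the stud (joint below 0.1 rad) (value of joint hook below 0.1 rad), for 0.2 s.
At the end, for the whole second after the job is handed in: The door stands still within 4 mm of fully shut and the hook lies still within 0.1 rad of level, with the stud in its notch (value of joint door below 0.004 m and value of joint hook below 0.1 rad and velocity of joint door between -0.01 and 0.01 m/s and velocity of joint hook between -0.05 and 0.05 rad/s); the robot touches nothing.
It fails at once if the salt box on the cupboard is shifted by more than 20 mm (distance of salt_box from where it was at the start of the episode above 0.02 m).
It fails at once if the pepper mill, the salt shaker or the cream pot is shifted by more than 30 mm (distance of any of pepper_mill, salt_shaker, the_hand_cream from where it was at the start of the episode above 0.03 m).
It also fails if it takes over 56 s, if anything falls off the work surface, if the arm or the gripper's body presses on something with over 40 N, if the wrist force passes 120 N, or if a joint passes its speed limit or range.

## Working session

There is one attempt and no reset: what is moved stays moved. The work goes in short steps, Python scripts to look and compute and a tool call to move; the robot and the scene stay as the last step left them, time stands still between calls to the robot, and variables do not carry over. Pictures are saved under pics/ and viewed, at most 10 in all, crops included, and the job is handed in when it is done.

Besides the shell and the picture viewer there is one more tool, called after "Call:" as name(argument=value, ...), one argument or row to a line, values as JSON. apply_moves: Moves the arm, as the interface text tells. Its arguments: {"type":"object","properties":{"series":{"type":"array"},"claw":{"type":"number"},"newtons":{"type":"number"}},"required":["series"]}

```bash
ls; mkdir -p pics; cat > h.py <<'E'
import numpy as np, cv2
from plant import robot
def world(name,uv,d):
    c=robot.calibration(name);K=np.array([[c['fx'],0,c['cx']],[0,c['fy'],c['cy']],[0,0,1]])
    p=cv2.undistortPoints(np.array(uv,float).reshape(-1,1,2),K,np.array(c['D'])).reshape(-1,2)
    P=np.c_[p,np.ones(len(p))]*np.array(d,float).reshape(-1,1)
    T=np.array(c['extrinsics']);return (P-T[:3,3])@T[:3,:3]
def proj(name,P):
    c=robot.calibration(name);K=np.array([[c['fx'],0,c['cx']],[0,c['fy'],c['cy']],[0,0,1]])
    T=np.array(c['extrinsics']);r=cv2.Rodrigues(T[:3,:3])[0]
    return cv2.projectPoints(np.array(P,float).reshape(-1,1,3),r,T[:3,3],K,np.array(c['D']))[0].reshape(-1,2)
E
python3 - <<'E'
from h import *
for n in('side','top'):
    im,d=robot.read_camera(n);cv2.imwrite(f'pics/{n}0.png',im);np.save(f'{n}0.npy',d)
    c=robot.calibration(n);T=np.array(c['extrinsics']);print(n,-T[:3,:3].T@T[:3,3],T[2,:3],c['fx'])
print(robot.read_state())
E
```

```text
pics
side [ 0.08341342 -0.92674747  0.95406776] [ 0.28426018  0.71809158 -0.63524848] 412.4060401020411
top [ 0.22697303 -0.07883228  1.52076349] [ 0.15293613  0.02874721 -0.98781787] 487.7820864070137
{'t': 0.1, 'q': array([-1.41642236e+00,  1.31069330e-01,  1.48916741e+00, -3.55838886e-07,
        1.52300568e+00, -8.53785477e-02]), 'dq': array([ 0.00014467, -0.00132891, -0.00235082,  0.00022568,  0.00014388,
        0.00111496]), 'joint_torque': array([ 4.15065433e-04, -5.61344755e+01, -4.93095052e+01,  7.69213820e-02,
        2.91385897e-02, -7.78306298e-05]), 'tool_pos': array([ 0.14247943, -0.58262381,  0.40380347]), 'orientation': array([-3.11740989e+00, -3.75503879e-01,  8.98921369e-05]), 'force': array([0.43824338, 0.10064723, 0.15229849]), 'wrist_torque': array([ 0.01597059, -0.00500094, -0.02810031]), 'gripper_force': 0.0, 'opening': 0.09260338571514018}
```

View pics/side0.png

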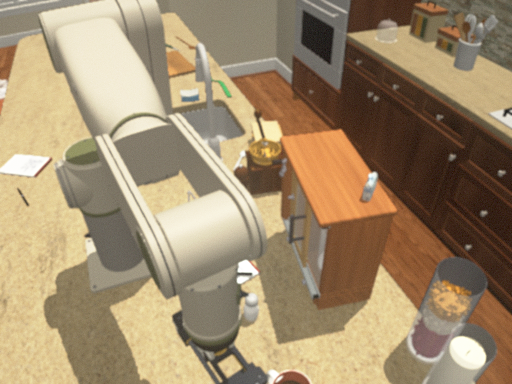

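View pics/top0.png

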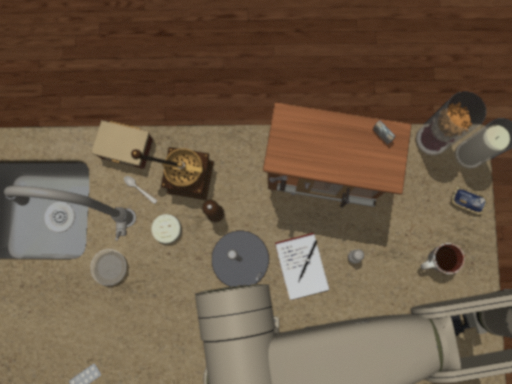

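The side view shows the cupboard at (335,215), handle near (292,228). In the top view the roof spans (264,173) to (411,122), the handle is near (345,198), the knob near (275,185), and the towel stand is at (240,258).

```bash
python3 - <<'E'
from h import *
def cloud(n):
    d=np.load(f'{n}0.npy');v,u=np.nonzero(d>0);return np.c_[u,v],world(n,np.c_[u,v],d[v,u])
uv,P=cloud('top')
m=(abs(P[:,2]-.35)<.006)&(uv[:,0]>255)&(uv[:,0]<420)&(uv[:,1]>95)&(uv[:,1]<205)
R=P[m];print(len(R),np.median(R[:,2]))
msk=np.zeros((384,512),np.uint8);msk[uv[m][:,1],uv[m][:,0]]=1
r=cv2.minAreaRect((R[:,:2]*1000).astype(np.float32));print(r);B=cv2.boxPoints(r)/1000;print(B)
# stuff ahead of roof (toward robot)
im=cv2.imread('pics/top0.png')
a=cv2.resize(im[155:225,255:415],(800,350),interpolation=cv2.INTER_CUBIC)
im=cv2.imread('pics/side0.png')
b=cv2.resize(im[170:310,260:350],None,fx=4,fy=4,interpolation=cv2.INTER_CUBIC)[:,:]
cv2.imwrite('pics/a.png',a);cv2.imwrite('pics/b.png',b)
# obstacles
uu={'mill':(213,210),'pot':(166,228),'shaker':(356,257),'post':(233,254),'tap':(122,215),'tapneck':(50,192),'block':(190,170),'grinderhandle':(137,155)}
d=np.load('top0.npy')
for k,(u,v) in uu.items():print(k,world('top',[(u,v)],[d[v,u]]).round(3))
E
```

```text
9540 0.3498693793481723
((542.6085205078125, -247.7855987548828), (344.7156066894531, 182.48377990722656), 80.07462310791016)
[[ 0.4230237  -0.40183678]
 [ 0.6027763  -0.4332907 ]
 [ 0.66219336 -0.09373441]
 [ 0.48244074 -0.06228052]]
mill [[0.413 0.081 0.149]]
pot [[0.373 0.239 0.035]]
shaker [[ 0.282 -0.331  0.087]]
post [[0.279 0.008 0.347]]
tap [[0.404 0.356 0.106]]
tapneck [[0.417 0.428 0.429]]
block [[0.536 0.154 0.118]]
grinderhandle [[ 0.227 -0.079  1.521]]
```

View pics/a.png

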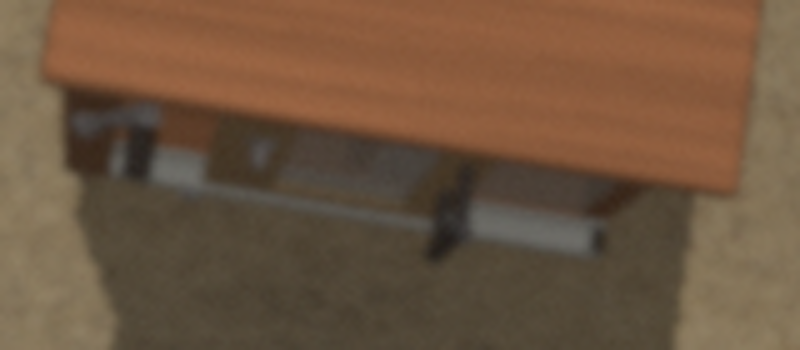

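View pics/b.png

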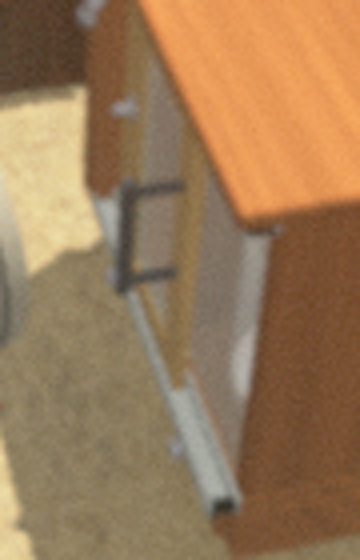

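Crop a shows the handle top (347,188) and bottom (342,206), stud (307,185), pivot (273,179) and dark knob around (283,185). Crop b shows the handle from (292,216) to (291,242) and the stud at (291,197). Next I fit the cupboard model to these points.

```bash
python3 - <<'E'
from h import *
from scipy.optimize import least_squares
C=np.array([[ 0.4230237,-0.40183678],[0.6027763,-0.4332907],[0.66219336,-0.09373441],[0.48244074,-0.06228052]])
def W(p,L):
    c,s=np.cos(p[2]),np.sin(p[2]);L=np.atleast_2d(L);return np.c_[p[0]+c*L[:,0]-s*L[:,1],p[1]+s*L[:,0]+c*L[:,1],L[:,2]]
def pts(p):
    o=p[3];y=.014-o
    h=p[4]
    return dict(ht=(-.127,y,.27),hb=(-.127,y,.17),st=(-.106,.121-o,.231),pv=(-.103,.161,.24),kn=(-.122,.161-.072*np.cos(h),.24+.072*np.sin(h)),kne=(-.136,.161-.072*np.cos(h),.24+.072*np.sin(h)))
obs=[('top','ht',(347.4,188)),('top','hb',(342.4,206)),('top','st',(307.4,185)),('top','pv',(273,179)),('top','kn',(283.2,184)),('side','st',(290.7,196.7)),('side','ht',(292,216.2)),('side','hb',(291,242.5))]
roof=[(-.1055,-.1594,.35),(.0768,-.1594,.35),(.0768,.1854,.35),(-.1055,.1854,.35)]
def f(p):
    q=pts(p);r=[(proj(n,W(p,q[k]))[0]-uv) for n,k,uv in obs]
    r.append(((W(p,roof)[:,:2]-C)*500).ravel());return np.concatenate(r)
s=least_squares(f,[.5547,-.2631,-.173,.08,1.2],loss='soft_l1')
print(s.x);print(s.fun[:16].reshape(-1,2).round(1),s.fun[16:].round(1))
p=s.x;print({k:W(p,v)[0].round(4) for k,v in pts(p).items()})
np.save('p.npy',p)
E
```

```text
[ 0.55567216 -0.26347917 -0.17452363  0.05574182  1.11851189]
[[ 0.5 11.3]
 [-0.2 -1.1]
 [-0.3  2.2]
 [-0.9  0.5]
 [ 0.  -0.1]
 [-2.3  0.7]
 [ 0.2 -1.5]
 [-0.5  0.6]] [ 0.5 -0.2  0.4 -0.3  0.7 -0.2  0.8 -0.1]
{'ht': array([ 0.4234, -0.2825,  0.27  ]), 'hb': array([ 0.4234, -0.2825,  0.17  ]), 'st': array([ 0.4626, -0.1808,  0.231 ]), 'pv': array([ 0.4822, -0.087 ,  0.24  ]), 'kn': array([ 0.458 , -0.1147,  0.3048]), 'kne': array([ 0.4442, -0.1123,  0.3048])}
```

Fit is good: opening about 56 mm, hook about 1.12 rad, cupboard yaw -10°. I'll close the fingers and turn the tool into its tilted pose (yaw -0.413, tilt 0.524).

Call:
apply_moves(
  claw=0,
  series=[
    [[0,0,0],[0,0,0.104]],
    [[0,0,0],[0,0,0.104]],
    [[0,0,0],[0,0,0.104]],
    [[0,0,0],[0,0,0.104]],
    [[0,0,0],[0,0.105,0]],
    [[0,0,0],[0,0.105,0]],
    [[0,0,0],[0,0.105,0]],
    [[0,0,0],[0,0.105,0]],
    [[0,0,0],[0,0.104,0]],
    [[0,0,0],[0,0,0]],
  ],
)

```text
t: 0.93
tool_pos: [0.1416, -0.5826, 0.4035]
orientation: [2.978, -0.267, 0.807]
force: [-0.4, 0.4, -0.9]
opening: 0.0308
gripper_force: 0.0
```

```bash
cat >> h.py <<'E'
from scipy.spatial.transform import Rotation as Ro
p=np.load('p.npy')
def st(goal=None,ahead=.167,tilt=30):
    """goal: cupboard-frame point for the point 'ahead' of TCP; prints shift in tool axes (mm) and turn"""
    s=robot.read_state();Rc=Ro.from_euler('z',p[2]).as_matrix();o=np.array([p[0],p[1],0])
    R=Ro.from_rotvec(s['orientation']).as_matrix();t=s['tool_pos']
    print('t',round(s['t'],2),'tcp_c',(Rc.T@(t-o)*1000).round(1),'tip_c',(Rc.T@(t+R[:,2]*.186-o)*1000).round(1),'grasp_c',(Rc.T@(t+R[:,2]*.167-o)*1000).round(1),'F_c',(Rc.T@s['force']).round(1),'open',round(s['opening']*1000,1),'q',s['q'].round(2))
    a=np.radians(tilt);Rt=Rc@np.array([[np.cos(a),0,np.sin(a)],[0,-1,0],[np.sin(a),0,-np.cos(a)]])
    print('turn',Ro.from_matrix(R.T@Rt).as_rotvec().round(3))
    if goal is not None:
        g=o+Rc@np.array(goal)/1000-Rt[:,2]*ahead
        print('tool shift mm',(R.T@(g-t)*1000).round(1))
E
python3 -c "
from h import *
st((-127,-100,260));st((-127,-90,220))"
```

```text
t 0.93 tcp_c [-352.4 -386.2  403.5] tip_c [-258.5 -386.2  243. ] grasp_c [-268.1 -386.2  259.4] F_c [-0.4  0.3 -0.9] open 30.8 q [-1.58  0.06  1.62  0.53  1.4   0.1 ]
turn [ 0.    -0.005 -0.004]
tool shift mm [ 121.9 -286.7   70.6]
t 0.93 tcp_c [-352.4 -386.2  403.5] tip_c [-258.5 -386.2  243. ] grasp_c [-268.1 -386.2  259.4] F_c [-0.4  0.3 -0.9] open 30.8 q [-1.58  0.06  1.62  0.53  1.4   0.1 ]
turn [ 0.    -0.005 -0.004]
tool shift mm [ 101.6 -296.6  105.2]
```

Call:
apply_moves(
  series=[
    [[0,-30,0],[0,0,0]],
    [[0,-36,0],[0,0,0]],
    [[0,-36,0],[0,0,0]],
    [[0,-36,0],[0,0,0]],
    [[0,-36,0],[0,0,0]],
    [[0,-36,0],[0,0,0]],
    [[0,-36,0],[0,0,0]],
    [[20,-30,10],[0,0,0]],
    [[25,-7,15],[0,0,0]],
    [[25,0,15],[0,0,0]],
    [[20,0,10],[0,0,0]],
    [[0,0,0],[0,0,0]],
  ],
)

```text
t: 1.93
tool_pos: [0.296, -0.3217, 0.4069]
orientation: [2.98, -0.259, 0.796]
force: [-0.6, -0.4, 0.2]
opening: 0.0004
gripper_force: 0.0
```

```bash
python3 -c "
from h import *
st((-127,-90,220))
im,d=robot.read_camera('side');a=im[140:340,200:400];b=cv2.resize(a,(600,600),interpolation=cv2.INTER_CUBIC);cv2.imwrite('pics/c.png',b)"
```

```text
t 1.93 tcp_c [-245.6 -102.5  406.9] tip_c [-152.9 -102.7  245.7] grasp_c [-162.3 -102.7  262.2] F_c [-0.5 -0.5  0.2] open 0.4 q [-1.13 -0.54  2.11  0.44  1.28  0.55]
turn [0.001 0.001 0.002]
tool shift mm [  9.4 -12.5  54.2]
```

View pics/c.png

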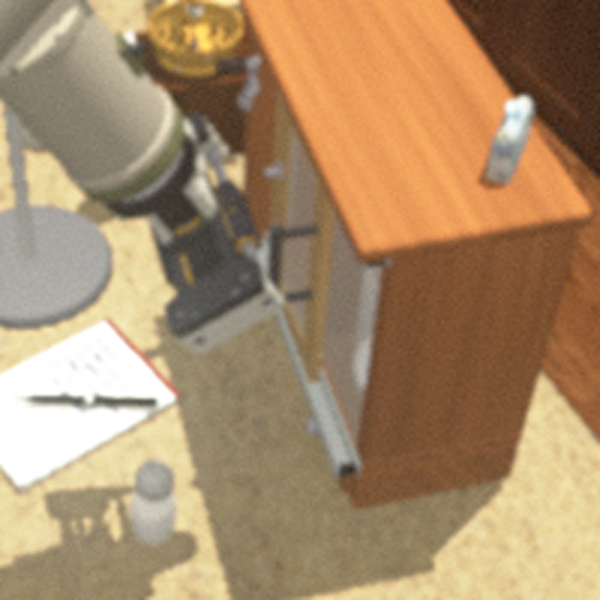

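The gripper is in front and to the right of the handle, and clear of it. I'll lower it in and then push left.

Call:
apply_moves(
  series=[
    [[4,-6,18],[0,0,0]],
    [[3,-6,18],[0,0,0]],
    [[2,0,18],[0,0,0]],
    [[0,-8,0],[0,0,0]],
    [[0,-8,0],[0,0,0]],
    [[0,-6,0],[0,0,0]],
    [[0,-6,0],[0,0,0]],
    [[0,-6,0],[0,0,0]],
    [[0,0,0],[0,0,0]],
  ],
)

```text
t: 2.73
tool_pos: [0.3358, -0.2823, 0.3652]
orientation: [2.978, -0.262, 0.8]
force: [0.4, -0.5, -0.5]
opening: 0.0002
gripper_force: 0.0
```

```bash
python3 -c "
from h import *
st((-127,-9,220))"
```

```text
t 2.73 tcp_c [-213.3  -56.7  365.2] tip_c [-120.1  -57.1  204.2] grasp_c [-129.6  -57.   220.7] F_c [ 0.5 -0.4 -0.5] open 0.2 q [-0.98 -0.55  2.19  0.41  1.15  0.67]
turn [ 0.002 -0.001 -0.001]
tool shift mm [  2.1 -47.7   1.8]
```

Call:
apply_moves(
  series=[
    [[2,-6,0],[0,0,0]],
    [[0,-6,0],[0,0,0]],
    [[0,-6,0],[0,0,0]],
    [[0,-6,0],[0,0,0]],
    [[0,-6,0],[0,0,0]],
    [[0,-6,0],[0,0,0]],
    [[0,0,0],[0,0,0]],
  ],
)

```text
t: 3.32
tool_pos: [0.3441, -0.2468, 0.3651]
orientation: [2.981, -0.262, 0.799]
force: [0.1, 0.1, 0.2]
opening: 0.0008
gripper_force: 0.0
```

```bash
python3 -c "
from h import *
st((-127,-9,220))
im,d=robot.read_camera('side');a=im[140:290,220:370];b=cv2.resize(a,(600,600),interpolation=cv2.INTER_CUBIC);cv2.imwrite('pics/d.png',b)"
```

```text
t 3.32 tcp_c [-211.3  -20.3  365.1] tip_c [-118.2  -20.2  204.1] grasp_c [-127.7  -20.2  220.6] F_c [0.1 0.1 0.2] open 0.8 q [-0.9  -0.62  2.24  0.37  1.14  0.76]
turn [-0.    -0.    -0.001]
tool shift mm [  0.4 -11.3   0.8]
```

View pics/d.png

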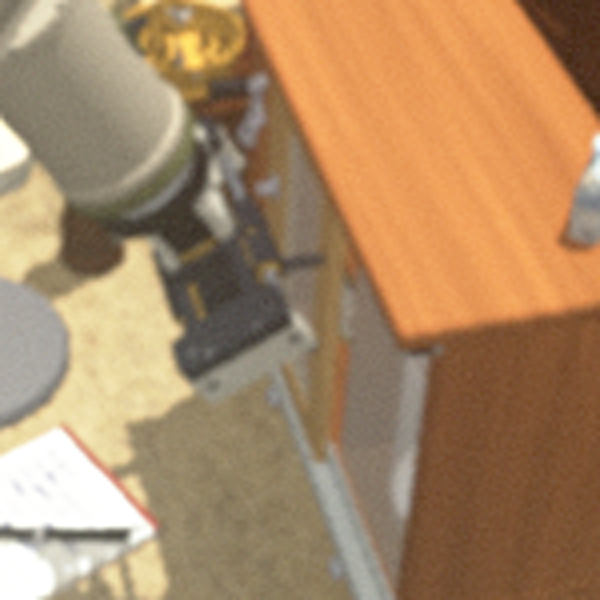

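The stud has moved left, to full-image (287,186), so the door is sliding. Keep pushing until it meets the stop.

Call:
apply_moves(
  series=[
    [[0,-4,0],[0,0,0]],
    [[0,-4,0],[0,0,0]],
    [[0,-4,0],[0,0,0]],
    [[0,-3,0],[0,0,0]],
    [[0,0,0],[0,0,0]],
  ],
)

```text
t: 3.78
tool_pos: [0.3461, -0.2344, 0.3653]
orientation: [2.974, -0.265, 0.797]
force: [1.0, -16.3, -5.9]
opening: 0.0006
gripper_force: 7.7
```

```bash
python3 -c "
from h import *
st()"
```

```text
t 3.78 tcp_c [-211.4   -7.7  365.3] tip_c [-118.3   -9.   204.3] grasp_c [-127.8   -8.9  220.7] F_c [  3.9 -15.8  -5.9] open 0.6 q [-0.86 -0.65  2.25  0.35  1.14  0.8 ]
turn [ 0.007 -0.001 -0.001]
```

16 N against the stop at exactly the expected place, so the door is shut. Now I back off and go to a point above the knob.

Call:
apply_moves(
  series=[
    [[0,8,0],[0,0,0]],
    [[0,12,-5],[0,0,0]],
    [[0,0,-25],[0,0,0]],
    [[0,0,-35],[0,0,0]],
    [[0,0,-35],[0,0,0]],
    [[0,0,-35],[0,0,0]],
    [[0,0,-25],[0,0,0]],
    [[0,-30,0],[0,0,0]],
    [[0,-30,0],[0,0,0]],
    [[0,-30,0],[0,0,0]],
    [[0,-30,0],[0,0,0]],
    [[0,0,0],[0,0,0]],
  ],
)

```text
t: 4.78
tool_pos: [0.3155, -0.139, 0.5149]
orientation: [3.01, -0.249, 0.766]
force: [-0.1, 0.1, -0.1]
opening: 0.0002
gripper_force: 0.0
```

```bash
python3 -c "
from h import *
st((-123,133,332),.186)
im,d=robot.read_camera('top');a=im[150:225,250:350];b=cv2.resize(a,(800,600),interpolation=cv2.INTER_CUBIC);cv2.imwrite('pics/e.png',b)
im,d=robot.read_camera('side');a=im[140:240,240:340];b=cv2.resize(a,(600,600),interpolation=cv2.INTER_CUBIC);cv2.imwrite('pics/f.png',b)"
```

```text
t 4.78 tcp_c [-258.1   80.9  514.9] tip_c [-169.4   84.4  351.4] grasp_c [-178.5   84.   368.1] F_c [-0.1  0.1 -0.1] open 0.2 q [-0.71 -0.89  2.11  0.26  1.5   1.06]
turn [-0.019  0.027  0.004]
tool shift mm [ 26.8 -51.2  40.2]
```

View pics/f.png

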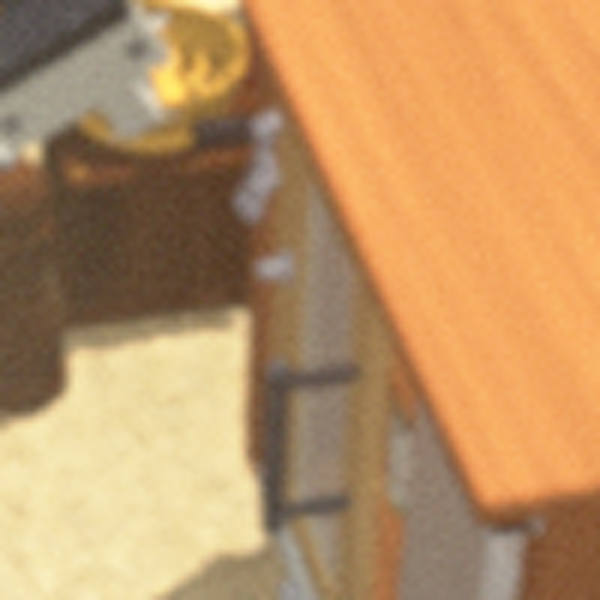

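Side view: the stud is now at full-image (285,185). The hook runs up from (281,173) to (284,160), and the dark knob spans (273..282,162). I check these against the model and plan the approach at 25° tilt, because joint 2 is at its limit.

```bash
python3 -c "
from h import *
def W(L):
    return Ro.from_euler('z',p[2]).apply(np.array(L)/1000)+[p[0],p[1],0]
for o in(0,5,10):print('stud',o,proj('side',W([(-106,121-o,231),(-92,121-o,231)])).round(1).tolist())
for h in(.9,1.0,1.1,1.2,1.3,1.4):
  y,z=161-72*np.cos(h),240+72*np.sin(h);print(h,y.round(),z.round(),proj('side',W([(-136,y,z),(-110,y,z),(-103,161-80*np.cos(h),240+80*np.sin(h))])).round(1).tolist(),proj('top',W([(-136,y,z),(-110,y,z)])).round(1).tolist())
st((-123,133,335),.186,25)"
```

```text
stud 0 [[283.1, 184.5], [288.0, 183.9]]
stud 5 [[283.6, 185.7], [288.5, 185.0]]
stud 10 [[284.1, 186.8], [289.0, 186.1]]
0.9 116.0 296.0 [[273.3, 168.1], [282.8, 166.8], [285.9, 165.7]] [[287.4, 190.7], [289.1, 180.8]]
1.0 122.0 301.0 [[272.8, 165.6], [282.3, 164.3], [285.3, 162.9]] [[285.2, 190.0], [286.9, 180.1]]
1.1 128.0 304.0 [[272.3, 163.1], [281.8, 161.9], [284.7, 160.1]] [[282.8, 189.4], [284.5, 179.4]]
1.2 135.0 307.0 [[271.7, 160.8], [281.2, 159.6], [284.0, 157.6]] [[280.2, 188.7], [282.0, 178.8]]
1.3 142.0 309.0 [[271.2, 158.7], [280.6, 157.5], [283.4, 155.2]] [[277.6, 188.1], [279.3, 178.1]]
1.4 149.0 311.0 [[270.6, 156.7], [279.9, 155.5], [282.6, 153.1]] [[274.8, 187.5], [276.6, 177.5]]
t 4.88 tcp_c [-258.8   78.   514. ] tip_c [-170.3   81.   350.4] grasp_c [-179.4   80.7  367.2] F_c [-1.  -0.4 -0.2] open 0.1 q [-0.72 -0.89  2.11  0.26  1.5   1.05]
turn [-0.016 -0.059  0.004]
tool shift mm [ 45.5 -54.3  37.3]
```

View pics/e.png

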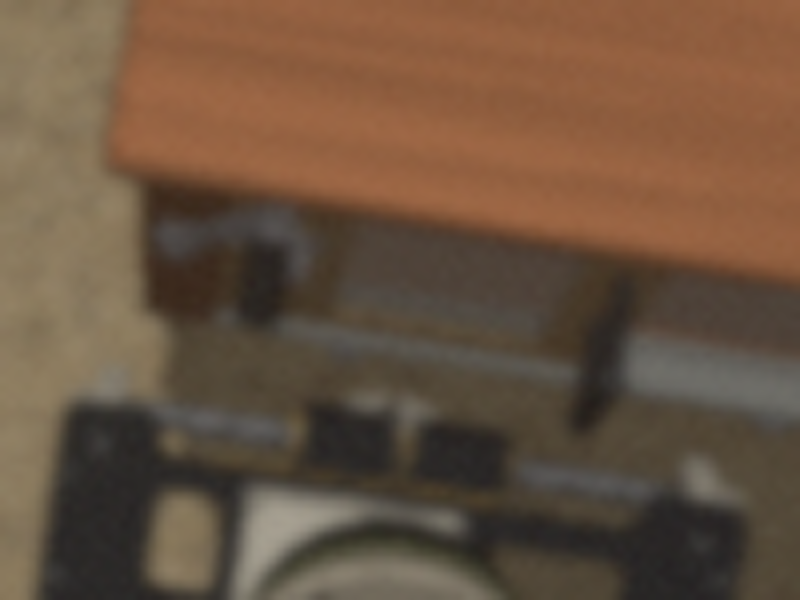

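The knob in the top view at (283,181..190) matches 1.1 rad (y 128, z 304). Moving to just above it.

Call:
apply_moves(
  series=[
    [[10,0,10],[-0.016,-0.059,0.004]],
    [[14,-14,8],[0,0,0]],
    [[12,-18,8],[0,0,0]],
    [[5,-20,6],[0,0,0]],
    [[0,0,0],[0,0,0]],
  ],
)

```text
t: 5.3
tool_pos: [0.3741, -0.0999, 0.5017]
orientation: [3.02, -0.272, 0.667]
force: [-1.1, -0.3, 0.2]
opening: 0.0004
gripper_force: 0.0
```

```bash
python3 -c "
from h import *
st((-124,131,325),.186,25)"
```

```text
t 5.3 tcp_c [-207.2  129.5  501.7] tip_c [-128.9  129.5  333. ] grasp_c [-136.9  129.5  350.2] F_c [-1.1 -0.5  0.2] open 0.4 q [-0.45 -0.74  2.05  0.12  1.41  1.31]
turn [ 0.     0.002 -0.005]
tool shift mm [ 0.7 -1.5  9.3]
```

Call:
apply_moves(
  series=[
    [[-1.8,0,15.7],[0,0,0]],
    [[-3.4,3.5,7.2],[0,0,0]],
    [[-2.1,6,4.5],[0,0,0]],
    [[-2.1,5,4.5],[0,0,0]],
    [[-2.1,5,4.5],[0,0,0]],
    [[-2.3,4,5],[0,0,0]],
    [[-2.7,4,5.9],[0,0,0]],
    [[0,0,0],[0,0,0]],
  ],
)

```text
t: 5.97
tool_pos: [0.3724, -0.1305, 0.4517]
orientation: [3.018, -0.277, 0.666]
force: [0.2, -0.0, 0.1]
opening: 0.0009
gripper_force: 0.4
```

```bash
python3 -c "
from h import *
st((-124,95,257),.186,25)
im,d=robot.read_camera('side');a=im[130:230,240:340];b=cv2.resize(a,(600,600),interpolation=cv2.INTER_CUBIC);cv2.imwrite('pics/g.png',b)"
```

```text
t 5.97 tcp_c [-203.5   99.2  451.7] tip_c [-125.2   98.6  283. ] grasp_c [-133.2   98.7  300.2] F_c [0.2 0.  0.1] open 0.9 q [-0.54 -0.73  2.13  0.15  1.33  1.21]
turn [ 0.003  0.002 -0.008]
tool shift mm [-10.1   4.2  24.1]
```

View pics/g.png

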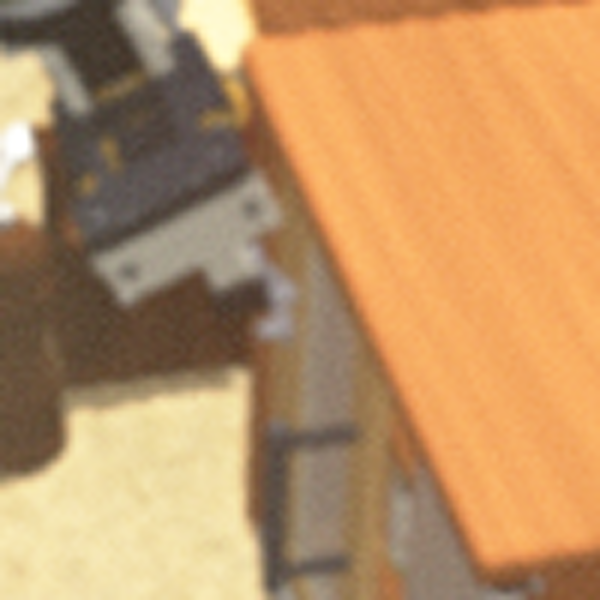

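The hook is coming down, its tip now around full-image (287,179). Keep pressing.

Call:
apply_moves(
  series=[
    [[-2.9,2,6.3],[0,0,0]],
    [[-2.5,1,6.3],[0,0,0]],
    [[-2.5,1,6.3],[0,0,0]],
    [[-2.5,0,6.3],[0,0,0]],
    [[-1.7,0,4],[0,0,0]],
    [[0,0,0],[0,0,0]],
  ],
)

```text
t: 6.52
tool_pos: [0.3739, -0.1326, 0.4198]
orientation: [3.02, -0.272, 0.666]
force: [0.2, 0.5, 0.2]
opening: 0.0007
gripper_force: 0.0
```

```bash
python3 -c "
from h import *
st((-124,94,249),.186,25)"
```

```text
t 6.52 tcp_c [-201.8   97.4  419.8] tip_c [-123.5   97.2  251.1] grasp_c [-131.5   97.2  268.3] F_c [0.2 0.5 0.2] open 0.7 q [-0.54 -0.72  2.18  0.16  1.27  1.19]
turn [ 0.001  0.002 -0.005]
tool shift mm [-1.7  3.4  1.7]
```

Call:
apply_moves(
  series=[
    [[-1,1,1.8],[0,0,0]],
    [[-0.8,1,1.8],[0,0,0]],
    [[-0.8,0,1.8],[0,0,0]],
    [[0,0,0],[0,0,0]],
  ],
)

```text
t: 6.85
tool_pos: [0.3738, -0.135, 0.4163]
orientation: [3.016, -0.272, 0.672]
force: [-1.5, 1.1, 4.0]
opening: 0.0004
gripper_force: 1.9
```

```bash
python3 -c "
from h import *
st((-124,94,249),.186,25)"
```

```text
t 6.85 tcp_c [-201.5   95.   416.3] tip_c [-122.5   94.5  247.9] grasp_c [-130.6   94.6  265.1] F_c [-1.7  0.8  4. ] open 0.4 q [-0.55 -0.72  2.19  0.16  1.26  1.18]
turn [ 0.002 -0.002 -0.005]
tool shift mm [-0.5  1.  -1.6]
```

Call:
apply_moves(
  series=[
    [[-0.8,0,1.8],[0,0,0]],
    [[-0.5,0,1],[0,0,0]],
    [[0,0,0],[0,0,0]],
    [[0,0,0],[0,0,0]],
  ],
)

```text
t: 7.18
tool_pos: [0.3739, -0.1351, 0.4153]
orientation: [3.014, -0.271, 0.675]
force: [-7.2, 2.0, 11.9]
opening: 0.0005
gripper_force: 6.2
```

```bash
python3 -c "
from h import *
st()"
```

```text
t 7.18 tcp_c [-201.3   94.9  415.3] tip_c [-122.    94.2  247. ] grasp_c [-130.1   94.3  264.2] F_c [-7.4  0.7 11.9] open 0.5 q [-0.55 -0.72  2.19  0.16  1.26  1.18]
turn [ 0.004  0.083 -0.004]
```

It's a firm stop at the home height; resting on the stud would be about 14 mm higher. Retreat and check.

Call:
apply_moves(
  series=[
    [[2,0,-5],[0,0,0]],
    [[0,0,-15],[0,0,0]],
    [[0,0,-30],[0,0,0]],
    [[-10,0,-30],[0,0,0]],
    [[-20,0,-5],[0,0,0]],
    [[-20,0,0],[0,0,0]],
    [[0,0,0],[0,0,0]],
    [[0,0,0],[0,0,0]],
  ],
)

```text
t: 7.85
tool_pos: [0.3151, -0.1306, 0.4734]
orientation: [3.03, -0.273, 0.644]
force: [0.0, -0.0, 0.2]
opening: 0.0006
gripper_force: 0.0
```

```bash
python3 -c "
from h import *
st()
def W(L): return Ro.from_euler('z',p[2]).apply(np.array(L)/1000)+[p[0],p[1],0]
print(proj('top',W([(-136,89,240),(-110,89,240),(-136,90.4,254),(-110,90.4,254)])).round(1).tolist(),proj('side',W([(-136,89,240),(-110,89,240),(-136,90.4,254),(-110,90.4,254)])).round(1).tolist())
a,d=robot.read_camera('top');b,d=robot.read_camera('side')
f=lambda x:cv2.resize(x,(400,400),interpolation=cv2.INTER_CUBIC)
cv2.imwrite('pics/i.png',np.hstack([f(a[150:220,265:335]),f(b[150:220,250:320])]))"
```

```text
t 7.85 tcp_c [-260.    89.1  473.4] tip_c [-184.4   89.7  303.5] grasp_c [-192.2   89.6  320.9] F_c [ 0.  -0.   0.2] open 0.6 q [-0.65 -0.89  2.17  0.19  1.49  1.12]
turn [-0.003  0.105 -0.006]
[[296.7, 196.1], [298.3, 186.6], [296.5, 195.1], [298.1, 185.5]] [[275.4, 190.8], [284.8, 189.5], [275.4, 186.5], [284.8, 185.1]]
```

View pics/i.png

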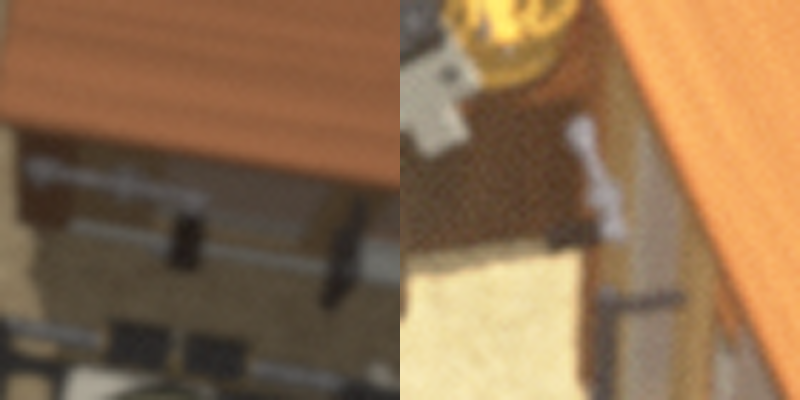

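The side view puts the knob at full-image (276..285,191), which matches home (about 190, against 186 if it were resting on the stud). The hook lies across the stud, the door is shut and the arm is clear.

```bash
python3 -c "
from plant import robot
print(robot.close_job())"
```

```text
the job is handed in; nothing more can be done
None
```

The door is shut against the jamb post and the hook lies level over the stud, both checked in the camera views; the arm stands clear and the job is handed in (the hand-in returned no verdict).

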